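# Slide the inlaid box over the lip and seat it in the corner of the work board

### The job

Push the dark inlaid box, without lifting it, up the ramp and over the lip of the work board until it lies flat on the sunk deck, and press it firmly against the brass pad of the end stop (about 10 N, held for a second). Then push it sideways and press it the same way against the side rail, so that it ends square and snug in the corner, touching both, and let go. Never press it on the stop or the rail with more than 20 N, or its veneer edge is crushed, and leave the other things on the bench alone.

Things in the scene. Friction and masses are not known exactly. Their poses are not given: they have to be found in the camera images.
- box: The inlaid box to be loaded: dark wood with brass bands and hexagons, closed, one solid piece, 90 (its x) x 110 (its y) x 40 mm high, 0.22 to 0.45 kg. Origin: centre of its underside; z up. It starts on the bench before the ramp, its +x face towards the ramp, turned up to 0.15 rad.
- board: Fixed plywood work board. +x: direction of the push, +y to its left, z up. Origin: at bench height (z = 0) under the lip's inner edge. Ramp rises from bench height at x = -105 mm to 13 mm at x = -10; lip: dark strip x = -10 to 0, top 13 mm above the bench; sunk deck x = 0 to 175, top 9 mm above the bench. All spans y = -110 to +90 mm.
- stop: End stop across the deck: fixed brown block, axes as the board's, y = -65 to +50 mm, 30 mm high above the deck, rigid brass pad on its lip side. Origin: at deck height on the block's lip side. A screw sets the pad's face anywhere from x = 0 to -24 mm; this is not measured: feel for it. A red feeler pin (under 1 N) stands 3 mm out of the pad. Box home: origin 45 mm before the pad.
- rail: Fixed rigid side rail: brown bar along the deck's -y side, 110 mm long (x = -55 to +55 mm in its frame), 18 mm thick, 22 mm high above the deck. Axes as the board's. Origin: on its face towards +y, mid-length, at deck height; a box fully home has its origin at y = +55 mm in this frame. At the start the box stands 10 to 60 mm clear of its line.
- glue_jar: Bystander: the small glue jar, 48 mm across and 62 mm tall, beside the ramp; leave it alone. Origin: its underside.
- small_box: Bystander: a smaller, lighter-brown inlaid box, 65 x 85 x 32 mm, beyond the stop; leave it alone. Origin: its underside.
- chisel: Bystander: a wooden-handled hand tool about 220 mm long, lying down, to the robot's right; leave it alone. Origin: its underside.
- tape: Bystander: a grey tape dispenser, 130 x 55 x 86 mm, at the back left; leave it alone. Origin: its underside.
- hammer: Bystander: a hammer lying down, to the robot's left; leave it alone. Origin: its underside.
Mind the look-alikes: they are no part of the job. Leave any blue or pink look-alike of the box alone.

How it is judged:
By the outcome, as a careful person would: the job done as asked, in the order asked, and still so for the second after the job is handed in, with the robot touching nothing.
It also fails if it takes over 72 s, if anything falls off the work surface, if the arm or the gripper's body presses on something with over 40 N, if the wrist force passes 120 N, or if a joint passes its speed limit or range.

### The arm

A 6-joint arm with a two-finger parallel gripper is mounted at the origin on the work surface. World frame = base frame: x ahead of the robot, y to its left, z up, the work surface at z = 0. Lengths are in m, angles in rad, forces in N, time in s.
With the tool pointing down it reaches from about 0.425 to 0.95 m from the base axis. Payload 3.5 kg.
Tool frame: the origin (TCP) lies between the finger pads; the fingertips stand 22 mm ahead of it and the grasp point (between the pads) lies 3 mm ahead of it (ctrl.nose_length is the z of the fingertips in the tool frame, in m); z points along the fingers, y is the line along which they close (so a half turn about z gives the same grasp; the last joint's range is limited). The gripper opens to 85 mm and grips with 20 to 120 N. Pads are 22 mm wide; open, the fingers measure 114 mm over their backs; the gripper's body (76 mm by 85 mm) begins 54 mm behind the grasp point. The pads swing forward as they close: fully open they stand 13 mm farther back than shut.
Start: joints at [1.165, 0.286, 1.577, -0, 1.279, -0.15], TCP at [0.171, 0.653, 0.253] pointing down, gripper open.
Joint ranges: [-2.77, 2.77], [-0.9, 2.22], [0.21, 2.48], [-1.53, 4.67], [0.24, 2.81], [-2.84, 2.84]. Speed limits (rad/s): [2.79, 2.79, 3.14, 3.14, 3.14, 3.14].

### API

Orientations are given as a unit quaternion [x, y, z, w].
In Python, from plant import ctrl gives the robot as it stands. The module is installed in compiled form; this text tells all that it offers.
- The arm moves only by the tool send_rows, never from a script. Its argument "rows" is text: rows parted by semicolons, each of 7 numbers parted by spaces: the turn, a rotation vector about the tool's x, y, z in normalised numbers (1 is 360 degrees), then the shift along the tool's x, y, z in a scale on which 1.0 is 1000 mm, then the opening, from -1 (shut) to 1 (fully open). A call has 1 to 8 rows; each row is the pose to reach, as a shift and turn from the pose commanded when the call began, along the tool's axes at that moment; what a row does not reach only later rows make up. A row lasts 1/8 s, in which the tool goes at most 62.5 mm and 10.7 degrees, less where a joint would pass 70% of its speed; a pose out of reach is approached as far as the arm can. A shift or turn number past 1, either way, is cut back to 1. A call with a gripper value outside its range is refused whole. The fingers move at their own pace and stop on an object; "grip_force" is the grip in N (left out, the last holds). Time passes only in rows, so rows that repeat a pose let the fingers close. It gives the time, the measured TCP pose, the force, the opening and the grip force at its end, in the units of the state.
- ctrl.get_state(): the state, without advancing time (a new reading comes with each control period).
- ctrl.read_camera(name): name is "scene" or "top" or "wrist"; returns a dict with "color" (400x640x3 uint8, red, green, blue), "fx", "fy", "cx", "cy" (pixels), "D" ([k1, k2, p1, p2, k3] as OpenCV has them; the pictures are not rectified), "extrinsics" (4x4, takes a point from world to camera coordinates). Camera axes: x right, y down, z forward; pixel columns grow to the right and rows downward; lengths in m; the calibration is good to about 2 mm. A picture is of the moment at which its call begins. There is no depth.
- ctrl.sign_off(): hands the job in; it is judged then, once.
Trained networks look in a picture, given as the dict that the camera call returned (one of the last four; its "shot" number tells which), for a name from the list of things; names that differ only in an ending like _2 or _b are one class to them, and where a whole thing is asked for, a point or a joint stands for the part that bears it (a point fixed in the world has none). Each returns a list of dicts, best first, with "p" (0 to 1); they miss things now and then, are a little off and sometimes report something else, mostly with a low value. They report only what shows in the picture. A call takes as long as a camera call. They do not tell look-alikes from the thing itself.
- ctrl.look_for(picture, target): "position" ([x, y, z] in m, in the coordinates of the camera as it stood for that picture, good to about 4 mm: the middle of the surface that is visible of it).
The state is a dict: "time": time; "qpos": joint angles; "dq": joint speeds; "joint_efforts": joint torques, N m; "eef_pos": TCP position; "tcp_rot": TCP orientation; "contact_force": force on the tool from outside, world axes, zero at the start; "wrist_torque": the same for the moment, N m; "opening": opening from 0.0 (shut) to 1.0 (fully open); "finger_force": force on a finger pad.
Only numpy, scipy, OpenCV 4.12 (cv2) and the standard library are available. Lean on these libraries where they do the work, as an engineer would, in place of code of your own. Each camera call takes 0.05 s, during which the arm holds its last target. There are 200 camera calls.

## Working session

There is one attempt and no reset: what is moved stays moved. The work goes in short steps, Python scripts to look and compute and a tool call to move; the robot and the scene stay as the last step left them, time stands still between calls to the robot, and variables do not carry over. Pictures are saved under pics/ and viewed, at most 10 in all, crops included, and the job is handed in when it is done.

Besides the shell and the picture viewer there is one more tool, called after ">>>" as name(argument=value, ...) on one line, values as JSON. send_rows: Moves the arm, as the interface text tells. Its arguments: {"type":"object","properties":{"rows":{"type":"string"},"grip_force":{"type":"number"}},"required":["rows"]}

```bash
mkdir -p pics
cat > h.py <<'E'
from plant import ctrl
import numpy as np, cv2
def world(pic,p):
    T=np.array(pic["extrinsics"]); return (np.linalg.inv(T)@np.r_[p,1])[:3]
def K(p): return np.array([[p["fx"],0,p["cx"]],[0,p["fy"],p["cy"]],[0,0,1]])
def proj(p,pts):
    T=np.array(p["extrinsics"]); r,_=cv2.Rodrigues(T[:3,:3])
    return cv2.projectPoints(np.array(pts,float),r,T[:3,3],K(p),np.array(p["D"]))[0][:,0]
def onplane(p,px,z):
    u=cv2.undistortPoints(np.array(px,float).reshape(-1,1,2),K(p),np.array(p["D"]))[:,0]
    T=np.linalg.inv(np.array(p["extrinsics"])); d=np.c_[u,np.ones(len(u))]@T[:3,:3].T; c=T[:3,3]
    return c+d*((z-c[2])/d[:,2])[:,None]
def save(p,n,crop=None,s=1):
    im=p["color"][:,:,::-1]
    if crop: im=im[crop[1]:crop[3],crop[0]:crop[2]]
    cv2.imwrite("pics/"+n,cv2.resize(im,None,fx=s,fy=s,interpolation=cv2.INTER_CUBIC))
E
python3 - <<'E'
from h import *
np.set_printoptions(precision=4,suppress=True)
for c in("top","scene"):
    p=ctrl.read_camera(c); save(p,c+"0.png",None,1.25)
    for n in "box board stop rail glue_jar small_box chisel tape hammer".split():
        for d in ctrl.look_for(p,n)[:3]:
            w=world(p,d["position"]); print(c,n,round(d["p"],2),w,proj(p,[w])[0].round())
s=ctrl.get_state(); print(s["time"],s["eef_pos"],s["tcp_rot"],s["contact_force"],ctrl.nose_length)
E
```

```text
top box 0.92 [ 0.5659 -0.1987  0.0383] [401. 205.]
top box 0.65 [ 0.372  -0.1077  0.0401] [373. 265.]
top box 0.56 [ 0.4159 -0.2883  0.0404] [429. 252.]
top board 0.87 [ 0.5653 -0.0031  0.0093] [341. 205.]
top stop 0.96 [0.5644 0.1279 0.0398] [300. 204.]
top rail 0.6 [0.6358 0.0462 0.0295] [326. 183.]
top glue_jar 0.76 [ 0.7241 -0.0563  0.0603] [358. 155.]
top chisel 0.59 [ 0.4494 -0.4551  0.0213] [480. 242.]
top tape 0.64 [0.6434 0.4365 0.0313] [206. 179.]
top hammer 0.63 [0.4046 0.5826 0.0239] [158. 252.]
scene box 0.94 [ 0.577  -0.1748  0.0383] [271. 178.]
scene box 0.7 [ 0.4287 -0.2697  0.0411] [288. 150.]
scene box 0.69 [ 0.3838 -0.0886  0.0394] [333. 165.]
scene board 0.85 [0.5792 0.0027 0.0072] [307. 211.]
scene stop 0.69 [0.5705 0.1364 0.0374] [340. 223.]
scene rail 0.71 [0.6455 0.0519 0.031 ] [300. 223.]
scene glue_jar 0.59 [ 0.7391 -0.0414  0.0386] [253. 220.]
scene small_box 0.65 [0.5735 0.2242 0.0348] [363. 241.]
scene chisel 0.58 [ 0.4659 -0.4489  0.0152] [252. 142.]
scene chisel 0.4 [0.5813 0.0029 0.006 ] [306. 211.]
scene tape 0.67 [0.655  0.4495 0.0291] [414. 313.]
scene tape 0.19 [0.5698 0.2262 0.035 ] [365. 240.]
scene hammer 0.97 [0.413  0.581  0.0253] [522. 288.]
1.0 [0.1708 0.653  0.2533] [ 0.1276  0.9918  0.     -0.    ] [0.5913 0.8466 0.6633] 0.022
```

View pics/top0.png

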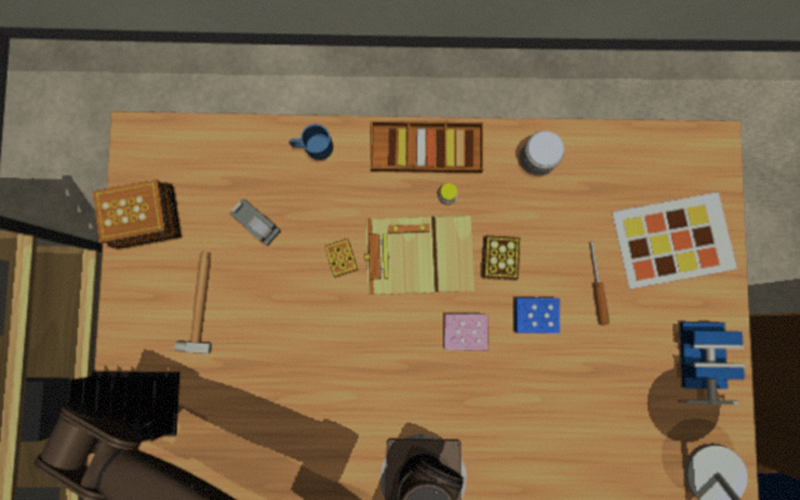

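View pics/scene0.png

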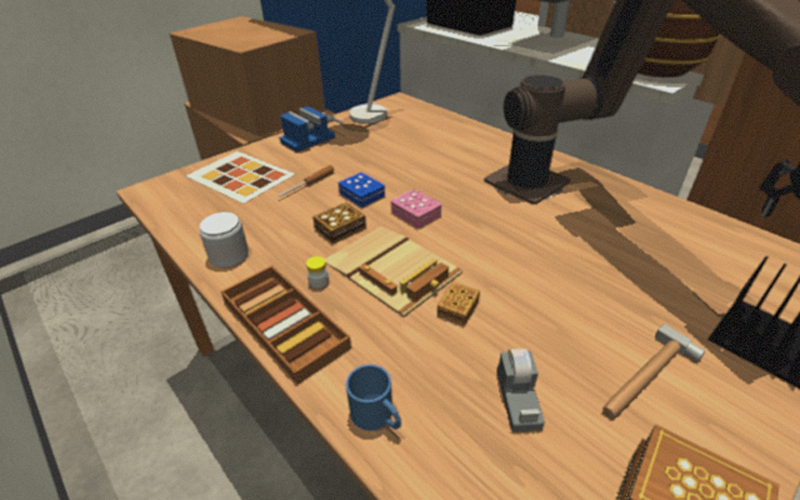

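The dark box shows at raw top (401,205). It could be confused with the pink box (373,265), the blue box (429,252) or the lighter small box (272,206). The dark brown one with brass hexagons, in front of the ramp, fits the description. The board runs along world +y, with the stop at (300,204) and the rail at (326,183).

Run:
```python
from h import *
p=ctrl.read_camera("top"); save(p,"crop.png",(280,160,424,250),5.5)
```

```text
(no output)
```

View pics/crop.png

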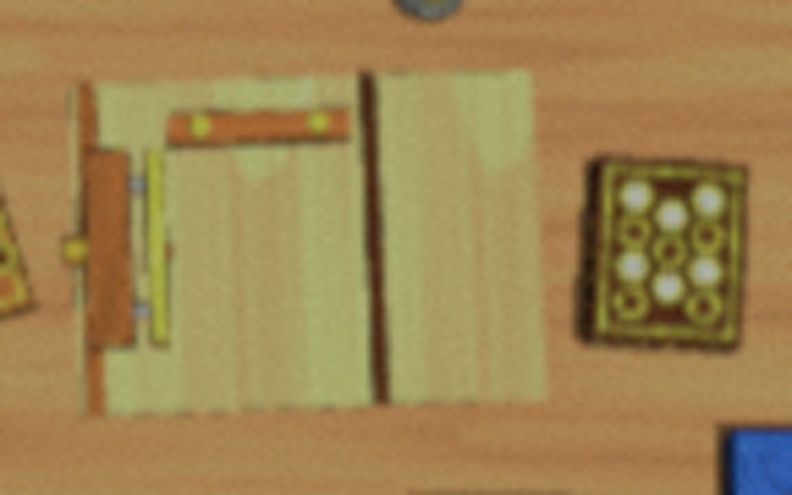

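The dark box's top spans crop (600,158) to (740,350) and has brass bands and hexagons, so it's the right one. The stop pad is at x≈158, the lip at x≈375 and the rail face at y≈145. Next I'll work out poses.

Run:
```python
from h import *
np.set_printoptions(precision=4,suppress=True)
p=ctrl.read_camera("top")
def q(n,l,z):
    px=[(280+(x+.5)/5.5-.5,160+(y+.5)/5.5-.5) for x,y in l]; w=onplane(p,px,z); print(n,w[:,:2].tolist() and w[:,:2].round(4).tolist()); 
    d=w[1]-w[0]; print("   ang",np.arctan2(d[1],d[0]).round(4),np.hypot(*d[:2]).round(4))
q("lip",[(367,72),(382,402)],.013)
q("rampend",[(530,70),(547,400)],.0)
q("far edge y",[(547,400),(105,412)],.004)
q("near edge",[(530,70),(95,83)],.004)
q("railface",[(350,141),(168,147)],.031)
q("pad front",[(166,150),(168,342)],.035)
q("box right",[(748,168),(738,350)],.04)
q("box top",[(603,158),(748,168)],.04)
q("box left",[(603,158),(592,343)],.04)
q("box bot",[(592,343),(738,350)],.04)
q("jar",[(430,0),(430,10)],.06)
```

```text
lip [[0.6739, -0.021], [0.4754, -0.0315]]
   ang -3.0884 0.1988
rampend [[0.6787, -0.1205], [0.4786, -0.1311]]
   ang -3.0887 0.2004
far edge y [[0.4783, -0.1306], [0.4678, 0.1333]]
   ang 1.6106 0.2641
near edge [[0.678, -0.1201], [0.6664, 0.143]]
   ang 1.6148 0.2633
railface [[0.6291, -0.0104], [0.6241, 0.0976]]
   ang 1.6177 0.1081
pad front [[0.6217, 0.0986], [0.5079, 0.0956]]
   ang -3.1152 0.1139
box right [[0.6149, -0.2453], [0.5071, -0.2387]]
   ang 3.0808 0.108
box top [[0.6197, -0.1596], [0.6149, -0.2453]]
   ang -1.627 0.0858
box left [[0.6197, -0.1596], [0.5101, -0.1531]]
   ang 3.0819 0.1098
box bot [[0.5101, -0.1531], [0.5071, -0.2387]]
   ang -1.6057 0.0857
jar [[0.7091, -0.0555], [0.7031, -0.0556]]
   ang -3.1355 0.006
```

Units first: shifts go in shares of 1000 mm and turns go in shares of 360 degrees. So -100 mm / 1000 = -0.1, -60 mm / 1000 = -0.06.

>>> send_rows(rows="0 0 0 0 0 -0.06 -1; 0 0 0 0 0 -0.1 -1")

```text
time: 1.35
eef_pos: [0.1709, 0.6533, 0.3559]
tcp_rot: [0.128, 0.992, 0.001, 0.0]
contact_force: [-0.1, -0.5, 0.5]
opening: 0.606
finger_force: 0.0
```

```bash
cat >> h.py <<'E'
A=1.618; O=np.array([.5638,-.021]); ux=np.array([np.cos(A),np.sin(A)]); uy=np.array([-np.sin(A),np.cos(A)])
from scipy.spatial.transform import Rotation as R
def b2w(x,y): return O+x*ux+y*uy
def w2b(w): d=np.array(w[:2])-O; return np.array([d@ux,d@uy])
def go(x,y,tipz,yaw=0,world=False):
    "row to put the tool's tip at board x,y; tool x turned yaw from board +x, pointing down"
    s=ctrl.get_state(); r=R.from_quat(s["tcp_rot"]); w=np.array([x,y]) if world else b2w(x,y)
    a=(A+yaw)/2; g=R.from_quat([np.cos(a),np.sin(a),0,0])
    d=r.inv().apply(np.r_[w,tipz+.022]-s["eef_pos"]); t=(r.inv()*g).as_rotvec(degrees=True)
    print(t.round(2),(d*1000).round(1))
def st():
    s=ctrl.get_state(); r=R.from_quat(s["tcp_rot"]); f=np.array(s["contact_force"])
    print("t",s["time"],"board xy mm",(w2b(s["eef_pos"])*1000).round(1),"tipz",round((s["eef_pos"][2]-.022)*1000,1),"F along board",(f[:2]@ux).round(2),(f[:2]@uy).round(2),f[2])
E
python3 - <<'E'
from h import *
go(.55,.3,.34,0,True); st()
E
```

```text
[ 1.100e-01 -6.000e-02  7.264e+01] [-456.2 -245.9   -6.5]
t 1.35 board xy mm [692.1 360.7] tipz 333.9 F along board -0.45 0.14 0.49350608644761235
```

Converted, -456 mm / 1000 = -0.456, -246 mm / 1000 = -0.246, 72.6 degrees / 360 = 0.2017.

>>> send_rows(rows="0 0 0.2017 -0.456 -0.246 0 0.2;0 0 0.2017 -0.456 -0.246 0 0.2;0 0 0.2017 -0.456 -0.246 0 0.2;0 0 0.2017 -0.456 -0.246 0 0.2;0 0 0.2017 -0.456 -0.246 0 0.2;0 0 0.2017 -0.456 -0.246 0 0.2;0 0 0.2017 -0.456 -0.246 0 0.2;0 0 0.2017 -0.456 -0.246 0 0.2")

```text
time: 2.35
eef_pos: [0.5377, 0.3104, 0.3536]
tcp_rot: [0.69, 0.724, 0.0, 0.0]
contact_force: [1.1, 0.5, 0.4]
opening: 0.601
finger_force: 0.0
```

Run:
```python
from h import *
go(-.10,0.0,.30); st()
p=ctrl.read_camera("wrist");print(np.linalg.inv(p["extrinsics"]).round(3), ctrl.get_state()["tcp_rot"])
```

```text
[ 0.04 -0.02 -0.01] [-432.3   10.5   31.4]
t 2.35 board xy mm [332.3  10.5] tipz 331.6 F along board 0.48 -1.14 0.3941073953654
[[ 0.999  0.044  0.014  0.535]
 [ 0.046 -0.959 -0.279  0.382]
 [ 0.001  0.279 -0.96   0.476]
 [ 0.     0.     0.     1.   ]] [ 6.92298017e-01  7.21605066e-01 -2.54746783e-04  3.08516364e-03]
```

Converted, -322 mm / 1000 = -0.322, -10 mm / 1000 = -0.01.

>>> send_rows(rows="0 0 0 -0.322 0.01 -0.01 0.2;0 0 0 -0.322 0.01 -0.01 0.2;0 0 0 -0.322 0.01 -0.01 0.2;0 0 0 -0.322 0.01 -0.01 0.2;0 0 0 -0.322 0.01 -0.01 0.2;0 0 0 -0.322 0.01 -0.01 0.2;0 0 0 -0.322 0.01 -0.01 0.2")

```text
time: 3.28
eef_pos: [0.5618, -0.0093, 0.3633]
tcp_rot: [0.69, 0.723, 0.0, -0.0]
contact_force: [0.5, -0.6, 0.1]
opening: 0.599
finger_force: 0.0
```

Run:
```python
from h import *
st()
p=ctrl.read_camera("wrist"); save(p,"w1.png",None,1.25)
def P(n,l): print(n,(proj(p,[np.r_[b2w(x,y),z] for x,y,z in l])*1.25).round().tolist())
P("lip inner",[(0,-.11,.013),(0,.09,.013)]);P("ramp",[(-.105,-.11,0),(-.105,.09,0)]);P("rail",[(.008,-.066,.031),(.118,-.066,.031)])
```

```text
t 3.275 board xy mm [11.8  1.5] tipz 341.3 F along board -0.58 -0.5 0.14916577592567662
lip inner [[483.0, 215.0], [332.0, 215.0]]
ramp [[477.0, 285.0], [338.0, 286.0]]
rail [[452.0, 211.0], [456.0, 119.0]]
```

View pics/w1.png

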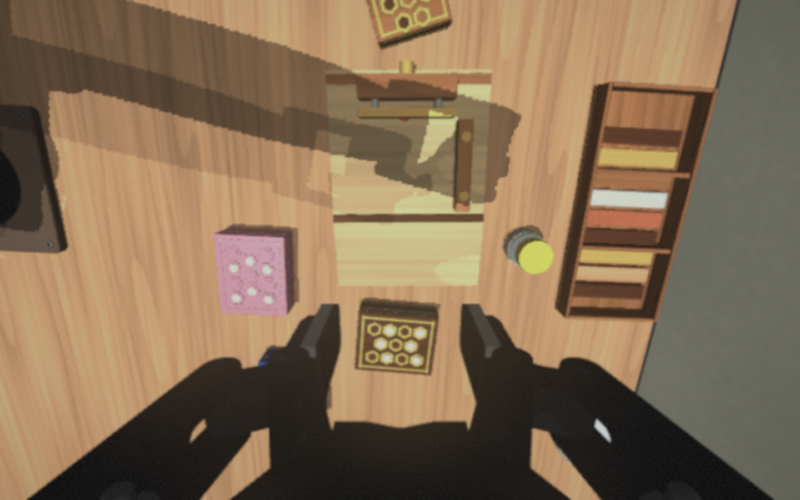

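The picture agrees with my board model: lip (332–483,215), ramp foot y≈285, rail face x≈455. The box is at (396,338), with the pink box left of it and the jar to the right. I'll go down behind the dark box.

Run:
```python
from h import *
go(-.270,.009,.09); go(-.270,.009,.012)
```

```text
[-0.   -0.04  0.05] [-282.9   -7.8  251.1]
[-0.   -0.04  0.05] [-283.    -7.8  329.1]
```

Converted, -283 mm / 1000 = -0.283, 250 mm / 1000 = 0.25.

>>> send_rows(rows="0 0 0 -0.283 -0.008 0.1 0.2;0 0 0 -0.283 -0.008 0.1 0.2;0 0 0 -0.283 -0.008 0.1 0.2;0 0 0 -0.283 -0.008 0.1 0.2;0 0 0 -0.283 -0.008 0.1 0.2;0 0 0 -0.283 -0.008 0.25 0.2;0 0 0 -0.283 -0.008 0.25 0.2;0 0 0 -0.283 -0.008 0.25 0.2")

```text
time: 4.32
eef_pos: [0.5659, -0.2883, 0.1079]
tcp_rot: [0.689, 0.725, -0.0, -0.004]
contact_force: [-0.4, -0.6, 0.1]
opening: 0.604
finger_force: 0.0
```

Run:
```python
from h import *
st();go(-.270,.009,.014)
p=ctrl.read_camera("wrist"); save(p,"w2.png",None,1)
```

```text
t 4.325 board xy mm [-267.1   10.5] tipz 85.9 F along board -0.63 0.39 0.07226726005754949
[-0.37 -0.33  0.18] [-3.3  2.  71.8]
```

View pics/w2.png

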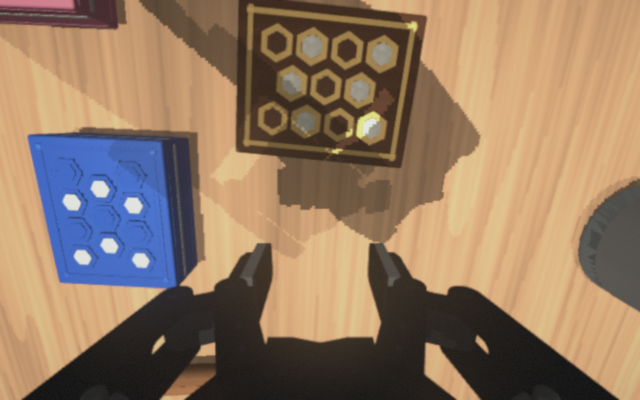

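Fingers (250–400, 270) are behind the dark box, its trailing edge running (238,152)–(402,166), and clear of the blue box (190 px right edge).

Converted, 71 mm / 1000 = 0.071, 40 mm / 1000 = 0.04.

>>> send_rows(rows="0 0 0 -0.003 0.002 0.04 0.2;0 0 0 -0.003 0.002 0.071 0.2;0 0 0 -0.003 0.002 0.071 0.2;0 0 0 0.008 0.002 0.071 0.2;0 0 0 0.016 0.002 0.071 0.2;0 0 0 0.024 0.002 0.071 0.2")

```text
time: 5.12
eef_pos: [0.569, -0.2676, 0.0439]
tcp_rot: [0.69, 0.724, 0.0, 0.001]
contact_force: [-0.2, -0.2, -0.2]
opening: 0.6
finger_force: 0.0
```

Run:
```python
from h import *
st();go(-.240,.009,.014);go(-.125,.009,.014)
```

```text
t 5.125 board xy mm [-246.6    6.4] tipz 21.9 F along board -0.19 0.24 -0.17390288784392116
[0.12 0.08 0.07] [ 6.6 -2.6  7.9]
[0.12 0.08 0.07] [121.6  -2.4   7.8]
```

Converted, 16 mm / 1000 = 0.016, 10 mm / 1000 = 0.01.

>>> send_rows(rows="0 0 0 0.004 -0.001 0.004 0.2;0 0 0 0.01 -0.001 0.004 0.2;0 0 0 0.016 -0.001 0.004 0.2;0 0 0 0.016 -0.001 0.004 0.2")

```text
time: 5.62
eef_pos: [0.5664, -0.2518, 0.0383]
tcp_rot: [0.69, 0.724, 0.0, -0.0]
contact_force: [-0.7, 0.2, -0.7]
opening: 0.603
finger_force: 0.0
```

Run:
```python
from h import *
st();go(-.125,.009,.014)
```

```text
t 5.625 board xy mm [-230.7    8.3] tipz 16.3 F along board 0.25 0.67 -0.6562126741615804
[-0.01 -0.01  0.06] [105.7  -0.6   2.4]
```

Converted, 42 mm / 1000 = 0.042, 35 mm / 1000 = 0.035.

>>> send_rows(rows="0 0 0 0.007 0 0.002 0.2;0 0 0 0.014 0 0.002 0.2;0 0 0 0.021 0 0.002 0.2;0 0 0 0.028 0 0.002 0.2;0 0 0 0.035 0 0.002 0.2;0 0 0 0.042 0 0.002 0.2")

```text
time: 6.38
eef_pos: [0.5647, -0.2103, 0.0368]
tcp_rot: [0.69, 0.724, -0.0, 0.001]
contact_force: [0.2, -5.8, 2.9]
opening: 0.599
finger_force: 2.6
```

Run:
```python
from h import *
st();go(-.125,.009,.014)
p=ctrl.read_camera("top"); d=ctrl.look_for(p,"box")[0]; print((w2b(world(p,d["position"]))*1000).round(1)); save(p,"t2.png",(280,160,424,250),5.5)
```

```text
t 6.375 board xy mm [-189.1    8. ] tipz 14.8 F along board -5.77 0.07 2.9449010510684057
[0.04 0.07 0.07] [64.1 -0.9  0.7]
[-35.  174.2]
```

View pics/t2.png

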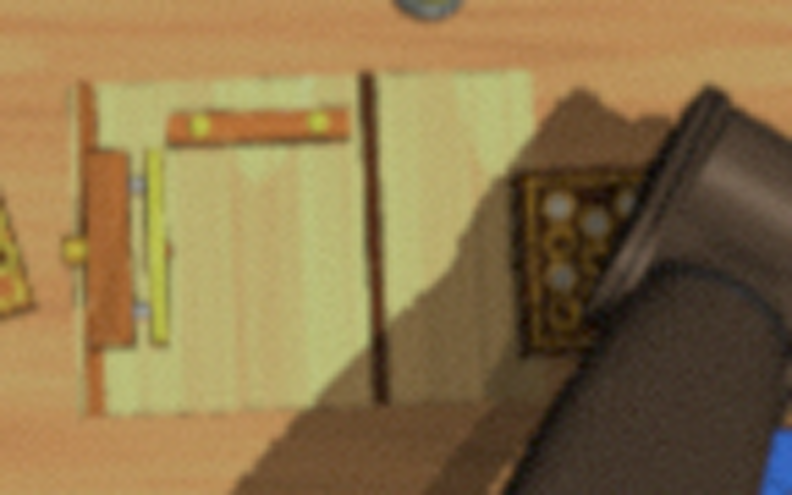

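The box has squared to the board: leading edge at (520,170–355), parallel to the ramp foot, and it's at the start of the ramp. I'll keep pushing.

Converted, 72 mm / 1000 = 0.072, 63 mm / 1000 = 0.063.

>>> send_rows(rows="0 0 0 0.009 -0.001 0.001 0.2;0 0 0 0.018 -0.001 0.001 0.2;0 0 0 0.027 -0.001 0.001 0.2;0 0 0 0.036 -0.001 0.001 0.2;0 0 0 0.045 -0.001 0.001 0.2;0 0 0 0.054 -0.001 0.001 0.2;0 0 0 0.063 -0.001 0.001 0.2;0 0 0 0.072 -0.001 0.001 0.2")

```text
time: 7.48
eef_pos: [0.5602, -0.1383, 0.0356]
tcp_rot: [0.69, 0.724, -0.0, 0.001]
contact_force: [0.6, -7.4, 6.0]
opening: 0.602
finger_force: 3.8
```

Run:
```python
from h import *
st();go(-.05,.009,.023)
```

```text
t 7.475 board xy mm [-117.     9.2] tipz 13.6 F along board -7.4 -0.24 6.016540956595233
[0.02 0.07 0.07] [67.   0.3 -9.5]
```

Converted, 64 mm / 1000 = 0.064, 56 mm / 1000 = 0.056.

>>> send_rows(rows="0 0 0 0.008 0 -0.002 0.2;0 0 0 0.016 0 -0.003 0.2;0 0 0 0.024 0 -0.004 0.2;0 0 0 0.032 0 -0.005 0.2;0 0 0 0.04 0 -0.006 0.2;0 0 0 0.048 0 -0.007 0.2;0 0 0 0.056 0 -0.008 0.2;0 0 0 0.064 0 -0.009 0.2")

```text
time: 8.48
eef_pos: [0.5564, -0.0733, 0.0439]
tcp_rot: [0.69, 0.724, 0.0, -0.001]
contact_force: [-0.6, -1.9, 0.6]
opening: 0.596
finger_force: 1.4
```

Run:
```python
from h import *
st();go(-.0,.009,.025)
p=ctrl.read_camera("scene"); save(p,"s2.png",(220,140,400,280),4)
```

```text
t 8.475 board xy mm [-51.9   9.8] tipz 21.9 F along board -1.91 0.7 0.6433113800057065
[-0.06 -0.06  0.03] [51.9  0.9 -3. ]
```

View pics/s2.png

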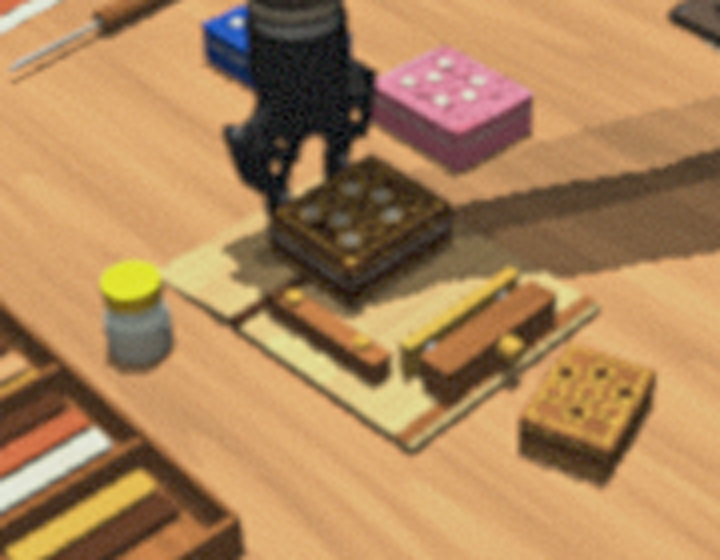

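The box straddles the lip, square to the board (360,230), with the rail and stop ahead and the jar untouched.

>>> send_rows(rows="0 0 0 0.008 0 -0.002 0.2;0 0 0 0.016 0 -0.003 0.2;0 0 0 0.024 0 -0.004 0.2;0 0 0 0.031 0 -0.004 0.2;0 0 0 0.037 0 -0.004 0.2;0 0 0 0.043 0 -0.004 0.2;0 0 0 0.049 0 -0.003 0.2;0 0 0 0.054 0 -0.003 0.2")

```text
time: 9.52
eef_pos: [0.5549, -0.0205, 0.0479]
tcp_rot: [0.69, 0.724, 0.0, 0.001]
contact_force: [1.3, -3.7, 2.4]
opening: 0.599
finger_force: 1.6
```

Run:
```python
from h import *
st();go(.010,.009,.022)
```

```text
t 9.525 board xy mm [0.9 8.8] tipz 25.9 F along board -3.78 -1.16 2.371044480808257
[0.07 0.04 0.04] [ 9.1 -0.2  3.9]
```

Converted, 8 mm / 1000 = 0.008, 6 mm / 1000 = 0.006.

>>> send_rows(rows="0 0 0 0.002 0 0.002 0.2;0 0 0 0.004 0 0.002 0.2;0 0 0 0.006 0 0.002 0.2;0 0 0 0.008 0 0.002 0.2;0 0 0 0.008 0 0.002 0.2")

```text
time: 10.15
eef_pos: [0.5541, -0.0124, 0.0454]
tcp_rot: [0.69, 0.724, 0.0, 0.0]
contact_force: [1.3, -3.7, 1.9]
opening: 0.598
finger_force: 1.6
```

Run:
```python
from h import *
st()
p=ctrl.read_camera("scene"); save(p,"s3.png",(250,160,390,265),5)
for i in range(3): ctrl.read_camera("top"); st()
```

```text
t 10.15 board xy mm [9.1 9.2] tipz 23.4 F along board -3.74 -1.16 1.8805628863622386
t 10.25 board xy mm [9.1 9.3] tipz 23.3 F along board -2.98 -1.74 1.9919603160558996
t 10.3 board xy mm [9.1 9.4] tipz 23.2 F along board -2.47 -2.3 1.4450510199983913
t 10.35 board xy mm [9.1 9.4] tipz 23.2 F along board -2.94 -1.09 0.8907298892125093
```

View pics/s3.png

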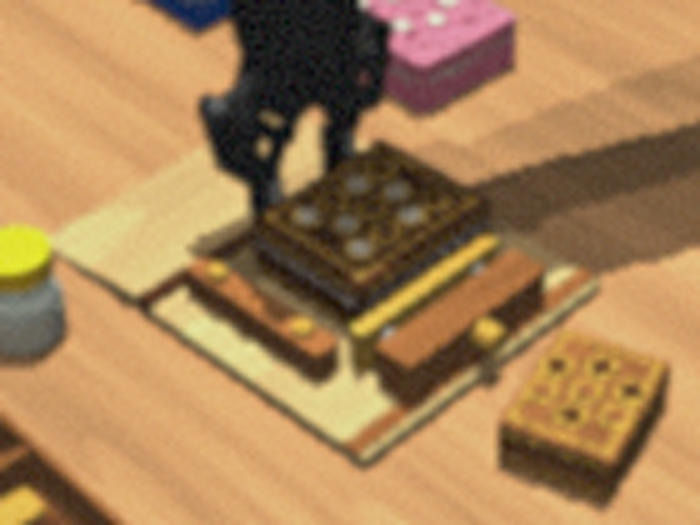

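The box lies flat on the deck (370,215), a few mm short of the brass pad (430,285). Now I'll feel for it.

Converted, 4 mm / 1000 = 0.004, 3 mm / 1000 = 0.003.

>>> send_rows(rows="0 0 0 0.001 0 0 0.2;0 0 0 0.002 0 0 0.2;0 0 0 0.003 0 0 0.2;0 0 0 0.004 0 0 0.2;0 0 0 0.004 0 0 0.2")

```text
time: 10.98
eef_pos: [0.5535, -0.0083, 0.0452]
tcp_rot: [0.69, 0.724, -0.0, -0.0]
contact_force: [-0.8, -3.3, 1.7]
opening: 0.604
finger_force: 1.3
```

Converted, 2 mm / 1000 = 0.002, 1 mm / 1000 = 0.001.

>>> send_rows(rows="0 0 0 0.001 0 0 0.2;0 0 0 0.002 0 0 0.2;0 0 0 0.002 0 0 0.2")

```text
time: 11.35
eef_pos: [0.5535, -0.0063, 0.0452]
tcp_rot: [0.69, 0.724, -0.0, -0.0]
contact_force: [-0.4, -3.0, 1.7]
opening: 0.6
finger_force: 1.2
```

Converted, 2 mm / 1000 = 0.002, 1 mm / 1000 = 0.001.

>>> send_rows(rows="0 0 0 0.001 0 0 0.2;0 0 0 0.002 0 0 0.2;0 0 0 0.002 0 0 0.2")

```text
time: 11.72
eef_pos: [0.5534, -0.0043, 0.0451]
tcp_rot: [0.69, 0.724, -0.0, -0.0]
contact_force: [0.2, -1.9, 0.1]
opening: 0.602
finger_force: 1.1
```

Converted, 1 mm / 1000 = 0.001.

>>> send_rows(rows="0 0 0 0.001 0 0 0.2;0 0 0 0.001 0 0 0.2")

```text
time: 11.98
eef_pos: [0.5533, -0.0034, 0.0451]
tcp_rot: [0.69, 0.724, -0.0, -0.0]
contact_force: [0.5, -1.6, 0.1]
opening: 0.6
finger_force: 1.1
```

Converted, 1 mm / 1000 = 0.001.

>>> send_rows(rows="0 0 0 0.001 0 0 0.2;0 0 0 0.001 0 0 0.2")

```text
time: 12.22
eef_pos: [0.5533, -0.0024, 0.0452]
tcp_rot: [0.69, 0.724, -0.0, -0.0]
contact_force: [-0.3, -2.4, -0.4]
opening: 0.601
finger_force: 1.1
```

Converted, 1 mm / 1000 = 0.001, 0.5 mm / 1000 = 0.0005.

>>> send_rows(rows="0 0 0 0.0005 0 0 0.2;0 0 0 0.001 0 0 0.2;0 0 0 0.001 0 0 0.2")

```text
time: 12.6
eef_pos: [0.5535, -0.0021, 0.0453]
tcp_rot: [0.69, 0.724, -0.0, 0.001]
contact_force: [-0.5, -5.4, -1.5]
opening: 0.598
finger_force: 2.5
```

>>> send_rows(rows="0 0 0 0.0005 0 0 0.2;0 0 0 0.001 0 0 0.2;0 0 0 0.001 0 0 0.2")

```text
time: 12.98
eef_pos: [0.5536, -0.002, 0.0454]
tcp_rot: [0.689, 0.724, -0.001, 0.001]
contact_force: [-0.4, -7.5, -1.8]
opening: 0.603
finger_force: 4.0
```

Converted, 0.5 mm / 1000 = 0.0005.

>>> send_rows(rows="0 0 0 0.0005 0 0 0.2;0 0 0 0.0005 0 0 0.2")

```text
time: 13.22
eef_pos: [0.5536, -0.0019, 0.0454]
tcp_rot: [0.689, 0.725, -0.001, 0.002]
contact_force: [-0.5, -9.2, -1.7]
opening: 0.601
finger_force: 4.8
```

Converted, 1 mm / 1000 = 0.001, 0.5 mm / 1000 = 0.0005.

>>> send_rows(rows="0 0 0 0.0005 0 0 0.2;0 0 0 0.001 0 0 0.2;0 0 0 0.001 0 0 0.2")

```text
time: 13.6
eef_pos: [0.5536, -0.0019, 0.0455]
tcp_rot: [0.689, 0.725, -0.002, 0.002]
contact_force: [-1.1, -13.4, -0.9]
opening: 0.6
finger_force: 6.5
```

>>> send_rows(rows="0 0 0 0 0 0 0.2;0 0 0 0 0 0 0.2;0 0 0 0 0 0 0.2;0 0 0 0 0 0 0.2;0 0 0 0 0 0 0.2;0 0 0 0 0 0 0.2;0 0 0 0 0 0 0.2;0 0 0 0 0 0 0.2")

```text
time: 14.6
eef_pos: [0.5536, -0.0019, 0.0455]
tcp_rot: [0.689, 0.725, -0.002, 0.002]
contact_force: [-1.8, -13.1, -1.3]
opening: 0.603
finger_force: 6.4
```

Converted, -18 mm / 1000 = -0.018, -12 mm / 1000 = -0.012.

>>> send_rows(rows="0 0 0 0 0 0 0.2;0 0 0 0 0 0 0.2;0 0 0 0 0 0 0.2;0 0 0 -0.002 0 0 0.2;0 0 0 -0.006 0 0 0.2;0 0 0 -0.012 0 0 0.2;0 0 0 -0.018 0 0 0.2")

```text
time: 15.48
eef_pos: [0.5543, -0.017, 0.0454]
tcp_rot: [0.69, 0.724, 0.0, -0.0]
contact_force: [-0.8, 0.3, 0.4]
opening: 0.603
finger_force: 0.0
```

Run:
```python
from h import *
st(); s=ctrl.get_state(); print(s["qpos"])
```

```text
t 15.475 board xy mm [4.5 9.3] tipz 23.4 F along board 0.39 0.82 0.41036988861176854
[-2.13762375e-01  2.91663650e-01  1.99646585e+00  6.94441848e-04
  8.53414651e-01 -2.62208264e-01]
```

Run:
```python
from h import *
go(.066,.108,.12,-np.pi/2)
```

```text
[-1.000e-02 -3.000e-02  9.005e+01] [ 61.6 -98.6 -96.6]
```

Converted, -99 mm / 1000 = -0.099, -97 mm / 1000 = -0.097, 60 degrees / 360 = 0.1667.

>>> send_rows(rows="0 0 0 -0.005 0 -0.05 -0.2;0 0 0 0 0 -0.097 -0.2;0 0 0.1667 0.062 -0.099 -0.097 -0.2;0 0 0.1667 0.062 -0.099 -0.097 -0.2;0 0 0.1667 0.062 -0.099 -0.097 -0.2;0 0 0.1667 0.062 -0.099 -0.097 -0.2;0 0 0.1667 0.062 -0.099 -0.097 -0.2;0 0 0.1667 0.062 -0.099 -0.097 -0.2")

```text
time: 16.48
eef_pos: [0.4523, 0.0403, 0.1425]
tcp_rot: [0.96, 0.28, 0.0, -0.0]
contact_force: [0.8, -0.3, 1.1]
opening: 0.399
finger_force: 0.0
```

Run:
```python
from h import *
st();go(.066,.108,.12,-np.pi/2)
```

```text
t 16.475 board xy mm [ 66.5 108.5] tipz 120.5 F along board -0.31 -0.75 1.0975927740756295
[-2.00e-02 -2.00e-02  2.98e+01] [0.2 0.6 0.5]
```

Converted, 30 degrees / 360 = 0.0833.

>>> send_rows(rows="0 0 0.0833 0 0 0 -0.2;0 0 0.0833 0 0 0 -0.2;0 0 0.0833 0 0 0 -0.2;0 0 0.0833 0 0 0 -0.2")

```text
time: 16.98
eef_pos: [0.4523, 0.0402, 0.1424]
tcp_rot: [1.0, 0.025, 0.0, -0.0]
contact_force: [0.1, 0.4, 0.1]
opening: 0.399
finger_force: 0.0
```

Run:
```python
from h import *
st();go(.066,.108,.022,-np.pi/2); print(ctrl.get_state()["qpos"])
p=ctrl.read_camera("wrist"); save(p,"w4.png",None,1)
def P(n,l): print(n,(proj(p,[np.r_[b2w(x,y),z] for x,y,z in l])).round().tolist())
P("boxtop home",[(.1206,-.066,.049),(.1206,.044,.049),(.0306,.044,.049),(.0306,-.066,.049)]);P("rail",[(.008,-.066,.031),(.118,-.066,.031)])
```

```text
t 16.975 board xy mm [ 66.4 108.5] tipz 120.4 F along board 0.35 -0.16 0.05378117960293421
[-0.02 -0.01  0.13] [ 0.5  0.4 98.4]
[-1.35602399e-01 -8.53098664e-02  2.19606296e+00  3.44665451e-04
  1.03074518e+00  1.38551818e+00]
boxtop home [[234.0, -50.0], [246.0, 131.0], [370.0, 131.0], [378.0, -50.0]]
rail [[406.0, -35.0], [245.0, -35.0]]
```

View pics/w4.png

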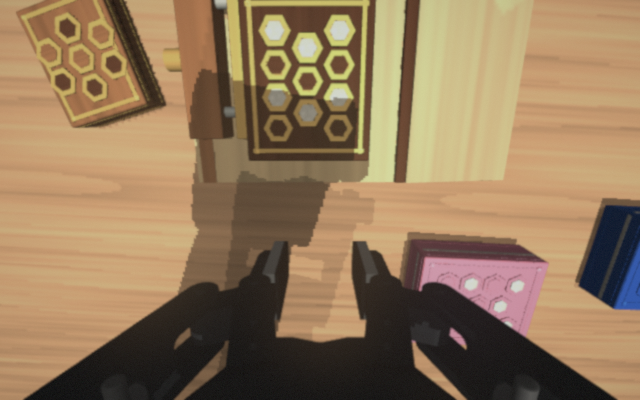

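The box touches the pad on its left (248,80), and its +y face is at row ~157, about 20 mm from home. The pink box (408+,240) is clear. Going down.

Converted, 98 mm / 1000 = 0.098, 50 mm / 1000 = 0.05.

>>> send_rows(rows="0 0 0 0.008 0 0.05 -0.2;0 0 0 0.008 0 0.098 -0.2;0 0 0 0.008 0 0.098 -0.2;0 0 0 0.012 0 0.098 -0.2;0 0 0 0.016 0 0.098 -0.2;0 0 0 0.02 0 0.098 -0.2;0 0 0 0.02 0 0.098 -0.2")

```text
time: 17.9
eef_pos: [0.4734, 0.0411, 0.0454]
tcp_rot: [1.0, 0.024, 0.001, 0.0]
contact_force: [-0.1, 0.6, -0.1]
opening: 0.397
finger_force: 0.0
```

Run:
```python
from h import *
st();go(.066,.055,.022,-np.pi/2)
```

```text
t 17.9 board xy mm [66.3 87.4] tipz 23.4 F along board 0.56 0.1 -0.12323778243176949
[ 0.02 -0.13  0.05] [32.4  0.3  1.5]
```

>>> send_rows(rows="0 0 0 0.004 0 0.001 -0.2;0 0 0 0.008 0 0.001 -0.2;0 0 0 0.012 0 0.001 -0.2;0 0 0 0.014 0 0.001 -0.2;0 0 0 0.016 0 0.001 -0.2;0 0 0 0.018 0 0.001 -0.2;0 0 0 0.02 0 0.001 -0.2;0 0 0 0.022 0 0.001 -0.2")

```text
time: 18.9
eef_pos: [0.4943, 0.0422, 0.043]
tcp_rot: [1.0, 0.024, -0.0, -0.0]
contact_force: [-2.5, -1.4, -1.1]
opening: 0.4
finger_force: 1.0
```

Run:
```python
from h import *
st()
```

```text
t 18.9 board xy mm [66.4 66.4] tipz 21.0 F along board -1.26 2.56 -1.104888816594636
```

>>> send_rows(rows="0 0 0 0.001 0 0 -0.2;0 0 0 0.002 0 0 -0.2;0 0 0 0.003 0 0 -0.2;0 0 0 0.004 0 0 -0.2;0 0 0 0.005 -0.0005 0 -0.2;0 0 0 0.006 -0.0005 0 -0.2;0 0 0 0.006 -0.0005 0 -0.2")

```text
time: 19.77
eef_pos: [0.5004, 0.0429, 0.0434]
tcp_rot: [1.0, 0.024, 0.0, 0.0]
contact_force: [-2.6, -2.1, -0.4]
opening: 0.402
finger_force: 1.2
```

Converted, 2 mm / 1000 = 0.002, 1 mm / 1000 = 0.001.

>>> send_rows(rows="0 0 0 0.001 0 0 -0.2;0 0 0 0.002 0 0 -0.2;0 0 0 0.002 0 0 -0.2")

```text
time: 20.15
eef_pos: [0.5024, 0.043, 0.0434]
tcp_rot: [1.0, 0.024, 0.0, 0.0]
contact_force: [-3.2, -1.0, 0.5]
opening: 0.403
finger_force: 1.6
```

Converted, 1 mm / 1000 = 0.001, 0.5 mm / 1000 = 0.0005.

>>> send_rows(rows="0 0 0 0.0005 0 0 -0.2;0 0 0 0.001 0 0 -0.2;0 0 0 0.001 0 0 -0.2")

```text
time: 20.52
eef_pos: [0.5032, 0.0431, 0.0434]
tcp_rot: [1.0, 0.024, -0.0, 0.0]
contact_force: [-3.9, -1.9, 1.4]
opening: 0.401
finger_force: 2.2
```

Converted, 1 mm / 1000 = 0.001, 0.5 mm / 1000 = 0.0005.

>>> send_rows(rows="0 0 0 0.0005 0 0 -0.2;0 0 0 0.001 0 0 -0.2;0 0 0 0.001 0 0 -0.2")

```text
time: 20.9
eef_pos: [0.5042, 0.0431, 0.0434]
tcp_rot: [1.0, 0.024, -0.0, 0.0]
contact_force: [-4.4, -1.8, 1.8]
opening: 0.398
finger_force: 2.3
```

Converted, 1 mm / 1000 = 0.001, 0.5 mm / 1000 = 0.0005.

>>> send_rows(rows="0 0 0 0.0005 0 0 -0.2;0 0 0 0.001 0 0 -0.2;0 0 0 0.001 0 0 -0.2")

```text
time: 21.28
eef_pos: [0.5052, 0.0432, 0.0434]
tcp_rot: [1.0, 0.024, -0.0, 0.0]
contact_force: [-4.9, -2.9, 2.9]
opening: 0.399
finger_force: 2.3
```

Converted, 1 mm / 1000 = 0.001, 0.5 mm / 1000 = 0.0005.

>>> send_rows(rows="0 0 0 0.0005 0 0 -0.2;0 0 0 0.001 0 0 -0.2;0 0 0 0.001 0 0 -0.2")

```text
time: 21.65
eef_pos: [0.5062, 0.0432, 0.0434]
tcp_rot: [1.0, 0.024, -0.0, 0.0]
contact_force: [-4.0, -2.5, 2.3]
opening: 0.403
finger_force: 2.3
```

Converted, 1 mm / 1000 = 0.001, 0.5 mm / 1000 = 0.0005.

>>> send_rows(rows="0 0 0 0.0005 0 0 -0.2;0 0 0 0.001 0 0 -0.2;0 0 0 0.001 0 0 -0.2")

```text
time: 22.02
eef_pos: [0.5072, 0.0433, 0.0434]
tcp_rot: [1.0, 0.024, -0.0, 0.0]
contact_force: [-5.4, -2.2, 2.1]
opening: 0.401
finger_force: 2.3
```

Run:
```python
from h import *
st()
```

```text
t 22.025 board xy mm [66.9 53.5] tipz 21.4 F along board -1.96 5.46 2.120620313655296
```

Converted, 1 mm / 1000 = 0.001, 0.5 mm / 1000 = 0.0005.

>>> send_rows(rows="0 0 0 0.0005 0 0 -0.2;0 0 0 0.001 0 0 -0.2;0 0 0 0.001 0 0 -0.2")

```text
time: 22.4
eef_pos: [0.5077, 0.0433, 0.0434]
tcp_rot: [1.0, 0.024, -0.001, 0.0]
contact_force: [-6.0, -2.8, 3.7]
opening: 0.4
finger_force: 3.2
```

Converted, 1 mm / 1000 = 0.001, 0.5 mm / 1000 = 0.0005.

>>> send_rows(rows="0 0 0 0.0005 0 0 -0.2;0 0 0 0.001 0 0 -0.2;0 0 0 0.001 0 0 -0.2")

```text
time: 22.78
eef_pos: [0.5077, 0.0434, 0.0432]
tcp_rot: [1.0, 0.024, -0.002, -0.0]
contact_force: [-8.7, -2.5, 6.5]
opening: 0.4
finger_force: 4.6
```

Converted, 1.5 mm / 1000 = 0.0015, 1 mm / 1000 = 0.001.

>>> send_rows(rows="0 0 0 0.0005 0 0 -0.2;0 0 0 0.001 0 0 -0.2;0 0 0 0.0015 0 0 -0.2;0 0 0 0.0015 0 0 -0.2")

```text
time: 23.28
eef_pos: [0.5078, 0.0436, 0.043]
tcp_rot: [1.0, 0.024, -0.004, -0.0]
contact_force: [-12.1, -2.1, 8.9]
opening: 0.4
finger_force: 6.6
```

Converted, 0.5 mm / 1000 = 0.0005.

>>> send_rows(rows="0 0 0 0.0005 0 0 -0.2;0 0 0 0.0005 0 0 -0.2;0 0 0 0.0005 0 0 -0.2;0 0 0 0.0005 0 0 -0.2;0 0 0 0.0005 0 0 -0.2;0 0 0 0.0005 0 0 -0.2;0 0 0 0.0005 0 0 -0.2;0 0 0 0.0005 0 0 -0.2")

```text
time: 24.28
eef_pos: [0.5078, 0.0436, 0.043]
tcp_rot: [1.0, 0.024, -0.005, -0.0]
contact_force: [-14.7, -4.0, 10.3]
opening: 0.402
finger_force: 7.4
```

>>> send_rows(rows="0 0 0 0 0 0 -0.2;0 0 0 0 0 0 -0.2;0 0 0 0 0 0 -0.2;0 0 0 0 0 0 -0.2")

```text
time: 24.78
eef_pos: [0.5078, 0.0436, 0.043]
tcp_rot: [1.0, 0.024, -0.005, -0.0]
contact_force: [-14.4, -4.5, 11.5]
opening: 0.396
finger_force: 7.4
```

Converted, -98 mm / 1000 = -0.098, -55 mm / 1000 = -0.055.

>>> send_rows(rows="0 0 0 -0.001 0 0 -0.2;0 0 0 -0.003 0 0 -0.2;0 0 0 -0.007 0 0 -0.2;0 0 0 -0.02 0 0 -0.2;0 0 0 -0.038 0 0 -0.2;0 0 0 -0.045 0 -0.04 -0.2;0 0 0 -0.055 0 -0.098 -0.2;0 0 0 -0.055 0 -0.098 -0.2")

```text
time: 25.78
eef_pos: [0.4594, 0.0407, 0.1469]
tcp_rot: [1.0, 0.024, 0.006, 0.001]
contact_force: [1.1, 0.4, 0.2]
opening: 0.404
finger_force: 0.0
```

Run:
```python
from h import *
st(); 
p=ctrl.read_camera("wrist"); d=ctrl.look_for(p,"box")
for e in d[:2]: print(e["p"],w2b(world(p,e["position"])))
for x in(.0,.05,.1): go(x,.03,.22,-np.pi/2)
```

```text
t 25.775 board xy mm [ 66.5 101.3] tipz 124.9 F along board 0.36 -1.13 0.22782576509251895
0.96 [ 0.07730398 -0.00529302]
0.86 [-0.20376611  0.15757619]
[ 0.01 -0.18  0.04] [ 74.4  67.  -99.6]
[ 0.01 -0.18  0.04] [ 74.5  17.  -99.7]
[ 0.01 -0.18  0.04] [ 74.5 -33.  -99.7]
```

Converted, 91 mm / 1000 = 0.091, -75 mm / 1000 = -0.075.

>>> send_rows(rows="0 0 0 0 0 -0.05 -0.2;0 0 0 0.06 -0.009 -0.075 -0.2;0 0 0 0.091 -0.009 -0.075 -0.2;0 0 0 0.091 -0.009 -0.075 -0.2")

```text
time: 26.38
eef_pos: [0.5476, 0.0543, 0.2144]
tcp_rot: [1.0, 0.024, -0.001, -0.0]
contact_force: [-0.3, 0.2, -0.5]
opening: 0.396
finger_force: 0.0
```

Run:
```python
from h import *
st()
p=ctrl.read_camera("wrist"); save(p,"w5.png",None,1.25)
def P(n,l): print(n,(proj(p,[np.r_[b2w(x,y),z] for x,y,z in l])*1.25).round().tolist())
P("boxtop home",[(.1186,-.066,.049),(.1186,.044,.049),(.0286,.044,.049),(.0286,-.066,.049)]);P("rail",[(.008,-.066,.031),(.118,-.066,.031)]);P("lip",[(0,-.11,.013),(0,.09,.013)])
```

```text
t 26.375 board xy mm [76.  12.6] tipz 192.4 F along board 0.18 0.28 -0.476375150386651
boxtop home [[344.0, 140.0], [350.0, 276.0], [456.0, 276.0], [462.0, 140.0]]
rail [[484.0, 141.0], [348.0, 141.0]]
lip [[492.0, 85.0], [478.0, 308.0]]
```

View pics/w5.png

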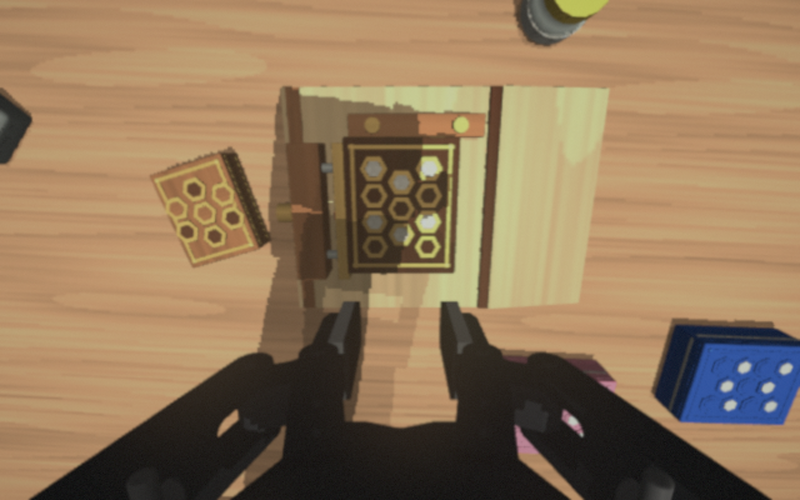

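The box sits square in the corner: its top spans (344,138)–(458,272), with the pad at its left edge and the rail (348–484,125) along its upper edge. Nothing else has moved, and the gripper is clear.

```bash
python3 -c "
from plant import ctrl
print(ctrl.sign_off())"
```

```text
the job is handed in; nothing more can be done
None
```

I pushed the box up the ramp onto the deck, pressed it against the stop and then the rail for over a second each (wrist force about 13 and 15 N), left it square in the corner, let go and handed the job in at about 26 s; its final contact with the brass pad I judged from a picture only.

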